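# Pack the service case and hold its lid on balance

### The job

Finish packing the grey service case: set the reel of solder in the empty square pocket and stand the white plug-in adapter, prongs up, in the empty rectangular pocket, each set down gently and fully down. Then take the open lid by its carrying handle and bring it forward to its balance point, where it would fall neither shut nor back, and finish while still gripping the handle and holding the lid still there, so that a colleague can hook on the lid stay. Never let the lid drop towards shut, and leave the stay and the other things on the bench where they are.

Things in the scene. Friction and masses are not known exactly. Their poses are not given: they have to be found in the camera images.
- case: Grey sheet-steel case, fixed. Origin: centre of its underside on the bench; z up, its front looks along its -x (to the robot). Tray 114 (x) x 182 (y) mm; rim 34 mm above the bench, pocket floors 7 mm, dividers 30 mm. Empty square pocket at the -y front corner, empty rectangular pocket at the +y front, a round tin between them; back row and a narrow front slot are filled, nothing above the rim.
- spool_pocket (a point): Centre of the floor of the empty square pocket for the reel, 60 x 60 mm inside, 23 mm deep to the dividers and 27 mm to the outer rim. Axes as the case.
- adapter_pocket (a point): Centre of the floor of the empty rectangular pocket for the adapter, 42 (case x) x 51 (case y) mm inside, 23 mm deep to the dividers, 27 mm to the outer rim. Axes as the case.
- adapter: White plug-in mains adapter standing on its end with its two metal prongs up, 85 g. Origin: centre of the underside. Housing 30 (its x, from -13 to +17 mm) x 44 (its y) mm and 62 mm high, a small bump on the -x side to -18 mm; the prongs reach 77 mm. It fits its pocket either way round (its y along the case's y).
- spool: Reel of solder wire with white flanges, standing on a flange: 54 mm diameter, 46 mm high, about 0.42 kg. Origin: centre of the underside.
- case_lid (a joint): Angle of the deep lid about the hinge on the case's back rim: 0 shut, grows as it opens, 1.95 is the stop it leans back on at the start. Loose hinge, almost no friction, no spring; lid with handle 0.48 kg. It balances at 1.07, well before its top plate is upright, because the lid is 56 mm deep: there its centre of mass is straight above the hinge. Below 1.07 it falls shut, above it falls back.
- lid_hinge (a point): Middle of the hinge axis, fixed on the case: 57 mm behind the case's centre (case +x) and 34 mm above the bench. The axis runs along the case's y.
- lid_com (a point): Centre of mass of lid and handle together; it moves with the lid. With the lid shut it lies 68 mm in front of the hinge axis and 37 mm above it.
- case_handle: Carrying handle on the lid's front wall, moves with the lid: round black bar, 12 mm diameter, 100 mm long along its y, on two end posts, bar centre 36 mm off the wall. Origin: middle of the bar. Its -x points straight out of the lid's front wall (upward, leaning back, when the lid lies open). With the lid shut it is 149.5 mm in front of the hinge axis and 28 mm above it.
- stay: The slotted steel lid stay, 103 x 11 x 4 mm, lying on the bench to the left of the case, waiting to be hooked on by the colleague. Origin: its middle on the bench. Leave it.
- cutters: Red-handled side cutters lying near the front edge of the bench, 123 mm long. Origin: about the middle. Leave them.
- small_board: Small green circuit board with components, 46 x 73 x 25 mm, lying behind on the right of the case. Origin: its middle on the bench. Leave it.
- small_tray: Round steel dish with small screws, 87 mm across, 20 mm high, lying behind the case. Origin: its middle on the bench. Leave it.
There are look-alikes about, which are no part of the job. What is shaped like the spool but red is not meant.

How it is judged (in metres and radians):
On the way, in this order (a step that is already met when the one before it is completed fails the run):
1. reel and adapter are both fully down in their pockets and let go, while the lid still lies back (horizontal distance between spool and spool_pocket below 0.008 m and z of spool in the frame of spool_pocket below 0.004 m and angle between each of spool, adapter's own z axis and vertical below 0.08 rad and horizontal distance between adapter and adapter_pocket below 0.01 m and z of adapter in the frame of adapter_pocket below 0.004 m and contact force between the fingers and spool below 0.1 N and contact force between the fingers and adapter below 0.1 N and value of joint case_lid above 1.7 rad), for 0.2 s.
2. the lid is lifted off its back stop by the handle (value of joint case_lid below 1.7 rad and contact force between the fingers and case_handle above 1 N), for 0.1 s.
At the end, for the whole second after the job is handed in: Reel and adapter stand upright and untouched on their pocket floors (within 4 mm of the floor; 8 and 10 mm of the centre; tilt under 0.08 rad); the lid is at its balance point (1.07 within 0.09 rad), still (under 0.05 rad/s), and the fingers grip its handle with over 1 N (horizontal distance between spool and spool_pocket below 0.008 m and z of spool in the frame of spool_pocket below 0.004 m and angle between each of spool, adapter's own z axis and vertical below 0.08 rad and horizontal distance between adapter and adapter_pocket below 0.01 m and z of adapter in the frame of adapter_pocket below 0.004 m and value of joint case_lid between 0.981 and 1.161 rad and velocity of joint case_lid between -0.05 and 0.05 rad/s and contact force between the fingers and case_handle above 1 N and contact force between each of spool, adapter and the fingers below 0.1 N); the arm keeps its last pose, push and grip.
It fails at once if the lid drops towards shut (below 0.75 rad) (value of joint case_lid below 0.75 rad).
It fails at once if the reel is dropped or thrown: faster than 0.8 m/s out of the fingers (linear speed of spool above 0.8 m/s and contact force between the fingers and spool below 0.05 N).
It fails at once if the adapter is dropped or thrown: faster than 0.8 m/s out of the fingers (linear speed of adapter above 0.8 m/s and contact force between the fingers and adapter below 0.05 N).
It fails at once if the stay, side cutters, circuit board or screw dish is pushed more than 30 mm (distance of any of stay, cutters, small_board, small_tray from where it was at the start of the episode above 0.03 m).
It also fails if it takes over 72 s, if anything falls off the work surface, if the arm or the gripper's body presses on something with over 40 N, if the wrist force passes 120 N, or if a joint passes its speed limit or range.

### The arm

A 6-joint arm with a two-finger parallel gripper is mounted at the origin on a cart in front of the work surface, level with it; the furniture and walls round the work are solid. World frame = base frame: x ahead of the robot, y to its left, z up, the work surface at z = 0. Lengths are in m, angles in degrees, forces in N, time in s.
With the tool pointing down it reaches from about 0.35 to 0.875 m from the base axis. Payload 4.2 kg.
Tool frame: the origin (TCP) lies midway between the tips of the shut fingers; the grasp point (between the pads) lies 19 mm behind it; z points along the fingers, y is the line along which they close (so a half turn about z gives the same grasp; the last joint's range is limited). The gripper opens to 87 mm and grips with 3 to 60 N. Pads are 19 mm wide; open, the fingers measure 117 mm over their backs; the gripper's body (75 mm by 190 mm) begins 51 mm behind the grasp point.
Start: joints at [-60.814, 22.042, 0.453, 0, -68.411, -14.817], TCP at [0.155, -0.605, 0.2] pointing down, gripper open.
Joint ranges: [-179.83, 179.83], [-69.29, 118.12], [-61.27, 80.66], [-181.25, 117.63], [-171.15, -9.14], [-177.46, 177.46]. Speed limits (degrees/s): [159.86, 159.86, 180, 180, 180, 180].

### API

Orientations are given as [roll, pitch, yaw] about the fixed x, y, z axes, in that order (R = Rz(yaw) Ry(pitch) Rx(roll)).
In Python, from workcell import env gives the robot as it stands. The module is installed in compiled form; this text tells all that it offers. Calls block until the motion is done:
- env.goto(position, orientation): joint-space move of the TCP to a pose.
- env.move_straight(position, rotation=None, rate=0.15, force_limit=None): straight line of the TCP; rotation=None keeps the orientation; rate is the mean speed in m/s. With force_limit (N) it stops when the force on the tool has changed by that much, and returns True; else False.
- env.set_joints(angles): joint-space move.
- env.gripper_to(opening, grasp_force=None): opening from 0.0 (shut) to 1.0 (fully open); grasp_force is the grip in N (None keeps the last); returns when the fingers have stopped.
- env.dwell(seconds).
- env.inverse_kinematics(position, orientation): joint angles nearest the present ones, or None.
- env.read_state(): the state.
- env.grab_frame(name): name is "scene" or "top"; returns a dict with "image" (420x560x3 uint8, blue, green, red), "fx", "fy", "cx", "cy" (pixels), "D" ([k1, k2, p1, p2, k3] as OpenCV has them; the pictures are not rectified), "position" and "orientation" of the camera in the world. Camera axes: x right, y up, looking along -z (the intrinsics and any distortion apply to the point x, -y, -z); pixel columns grow to the right and rows downward; lengths in m; the calibration is good to about 2 mm. A picture is of the moment at which its call begins. There is no depth.
A pose or a line that the arm cannot do raises env.Unreachable and nothing moves.
- env.close_job(): hands the job in; it is judged then, once.
Trained networks look in a picture, given as the dict that the camera call returned (one of the last four; its "shot" number tells which), for a name from the list of things; names that differ only in an ending like _2 or _b are one class to them, and where a whole thing is asked for, a point or a joint stands for the part that bears it (a point fixed in the world has none). Each returns a list of dicts, best first, with "score" (0 to 1); they miss things now and then, are a little off and sometimes report something else, mostly with a low value. They report only what shows in the picture. A call takes as long as a camera call. They do not tell look-alikes from the thing itself.
- env.search_frame(picture, thing): "xyz" ([x, y, z] in m, in world coordinates, good to about 4 mm: the middle of the surface that is visible of it).
- env.trace(picture, thing): "mask" (420x560 bool, what is visible of it).
The state is a dict: "clock": time; "joint_positions": joint angles; "qvel": joint speeds; "joint_torque": joint torques, N m; "position": TCP position; "tool_rot": TCP orientation; "force": force on the tool from outside, world axes, zero at the start; "wrist_torque": the same for the moment, N m; "opening": opening from 0.0 (shut) to 1.0 (fully open); "finger_force": force on a finger pad.
Only numpy, scipy, OpenCV 4.12 (cv2) and the standard library are available. Lean on these libraries where they do the work, as an engineer would, in place of code of your own. Each camera call takes 0.05 s, during which the arm holds its last target. There are 200 camera calls.

## Working session

There is one attempt and no reset: what is moved stays moved. The work goes in short steps, each a Python script; the robot and the scene stay as the last script left them, time stands still between calls to the robot, and variables do not carry over. Pictures are saved under pics/ and viewed, at most 10 in all, crops included, and the job is handed in when it is done.

```bash
mkdir -p pics
cat > h.py <<'E'
import numpy as np, cv2
from scipy.spatial.transform import Rotation as R
from workcell import env
def rot(o): return R.from_euler('xyz',o,degrees=True).as_matrix()
def K(f): return np.array([[f['fx'],0,f['cx']],[0,f['fy'],f['cy']],[0,0,1.]])
def proj(f,P):
    c=(np.atleast_2d(P)-f['position'])@rot(f['orientation'])*[1,-1,-1]
    return cv2.projectPoints(c,np.zeros(3),np.zeros(3),K(f),np.array(f['D'],float))[0][:,0]
def ray(f,uv):
    n=cv2.undistortPoints(np.array(uv,float).reshape(-1,1,2),K(f),np.array(f['D'],float))[:,0]
    d=np.c_[n[:,0],-n[:,1],-np.ones(len(n))]@rot(f['orientation']).T
    return np.array(f['position']),d/np.linalg.norm(d,axis=1)[:,None]
def atz(f,uv,z):
    p,d=ray(f,uv); return p+d*((z-p[2])/d[:,2])[:,None]
E
cat > a.py <<'E'
from h import *
np.set_printoptions(precision=4,suppress=True)
for n in ['scene','top']:
    f=env.grab_frame(n); cv2.imwrite(f'pics/{n}0.png',f['image'])
    print(n,f['position'],f['orientation'],f['fx'],f['fy'],f['cx'],f['cy'],f['D'],f['shot'])
    for t in ['case','adapter','spool','case_handle','case_lid','stay','cutters','small_board','small_tray']:
        for d in env.search_frame(f,t):
            if d['score']>.2: print(t,round(d['score'],2),np.array(d['xyz']),proj(f,d['xyz'])[0])
print(env.read_state())
E
python3 a.py
```

```text
scene [0.1352 0.8904 0.8191] [  46.9127   -0.0248 -148.4021] 468.63117772865115 468.63117772865115 280.8945186072119 210.45467307602814 [-0.1282  0.      0.      0.      0.    ] 1
case 0.63 [0.4687 0.3138 0.0319] [288.9717 265.2826]
adapter 0.6 [0.5561 0.0707 0.0451] [308.458  186.1281]
spool 0.92 [0.4427 0.0338 0.0393] [354.5274 195.0858]
spool 0.83 [0.3732 0.4611 0.0457] [292.3459 330.9024]
spool 0.81 [0.6904 0.2561 0.0453] [222.8571 209.3284]
spool 0.5 [0.7153 0.1194 0.0071] [247.1629 186.8756]
case_handle 0.74 [0.5171 0.3797 0.1636] [251.095  233.4862]
case_lid 0.63 [0.4907 0.3791 0.1258] [263.1185 251.603 ]
stay 0.58 [0.5129 0.472  0.0045] [231.1426 315.0321]
cutters 0.84 [0.3699 0.1046 0.0129] [368.2135 230.1141]
small_board 0.54 [0.7129 0.1182 0.0066] [248.1619 187.0741]
small_board 0.38 [0.4703 0.3115 0.0312] [288.8803 264.5129]
small_tray 0.95 [0.6623 0.3916 0.0093] [198.6304 259.6576]
top [0.4419 0.2369 0.9538] [  6.5604  -0.4685 -88.9378] 441.14792495846945 441.14792495846945 290.8094249008076 214.51928823492167 [0.0195 0.     0.     0.     0.    ] 2
case 0.59 [0.4969 0.30
[... 569 characters left out ...]
647 300.1115]
small_board 0.91 [0.7096 0.1096 0.0034] [347.1429 144.4291]
small_tray 0.8 [0.6588 0.3975 0.0055] [215.7101 164.138 ]
small_tray 0.53 [0.5319 0.3656 0.1628] [216.7351 213.6712]
{'clock': 1.0, 'joint_positions': array([-60.8132,  22.0416,   0.4535,   0.0001, -68.4122, -14.8175]), 'qvel': array([-0.0036, -0.0864,  0.1252,  0.0459,  0.0219,  0.0517]), 'joint_torque': array([  0.0001, -39.0474,  18.7627,   4.2246,   0.0155,  -0.    ]), 'position': array([ 0.1551, -0.6054,  0.2005]), 'tool_rot': array([ 179.9997,   -0.0002, -165.6307]), 'force': array([-0.497 ,  0.5586, -0.0647]), 'wrist_torque': array([-0.0394,  0.0015, -0.0176]), 'finger_force': 0.0, 'opening': 1.0035323576612796}
```

```bash
python3 -c "
import cv2
for n in ['scene','top']: cv2.imwrite(f'pics/{n}1.png',cv2.resize(cv2.imread(f'pics/{n}0.png'),(800,600),interpolation=cv2.INTER_CUBIC))"
```

```text
(no output)
```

View pics/scene1.png

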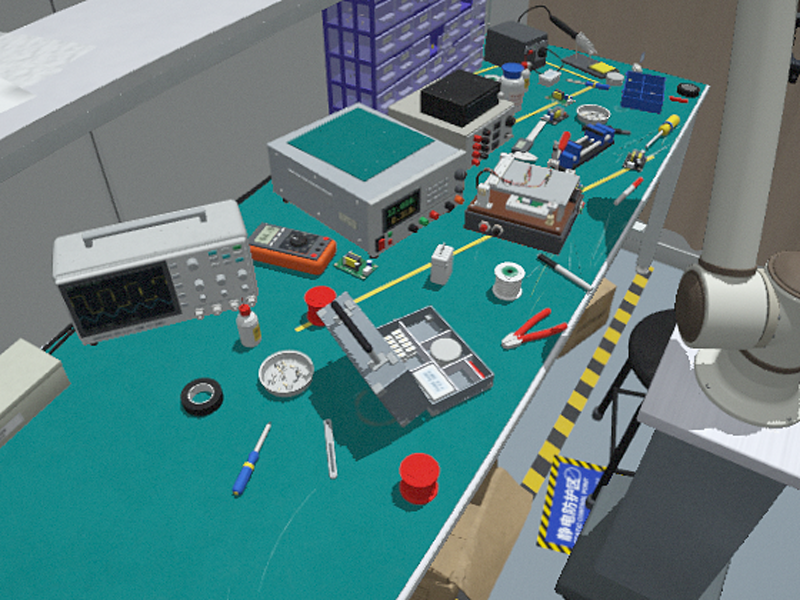

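View pics/top1.png

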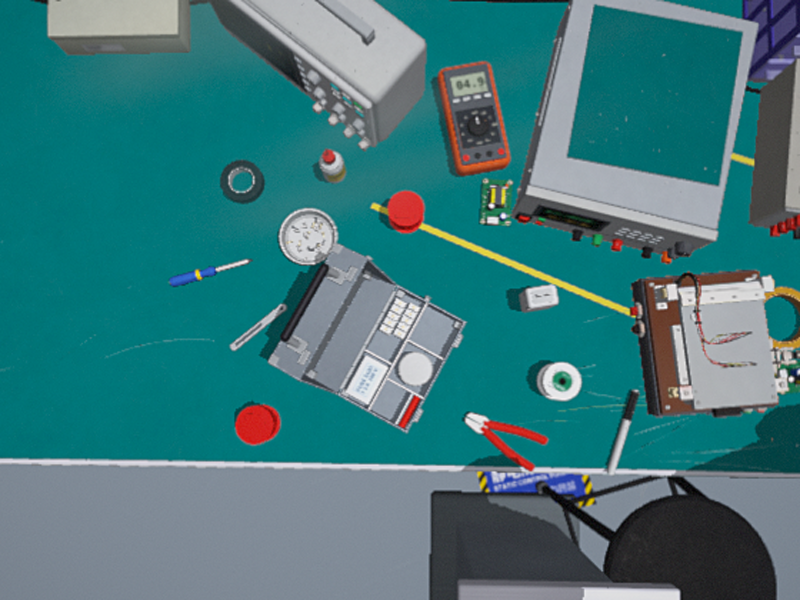

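Candidates for "spool": white-flanged reel at scene (354,195)/top (391,266); red ones at scene (292,331) and (223,209), top (181,296) and (284,147) – look-alikes. The white one is the target. Adapter: white block at scene (308,186)/top (379,208). A close crop follows.

```bash
python3 -c "
import cv2
a=cv2.imread('pics/top0.png')[160:320,180:430]
cv2.imwrite('pics/top2.png',cv2.resize(a,(800,512),interpolation=cv2.INTER_CUBIC))
a=cv2.imread('pics/scene0.png')[165:305,215:390]
cv2.imwrite('pics/scene2.png',cv2.resize(a,(750,600),interpolation=cv2.INTER_CUBIC))"
```

```text
(no output)
```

View pics/top2.png

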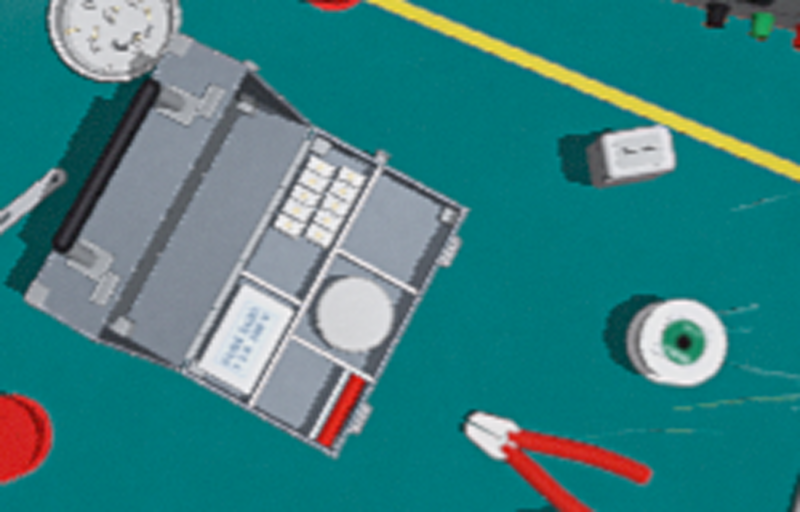

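View pics/scene2.png

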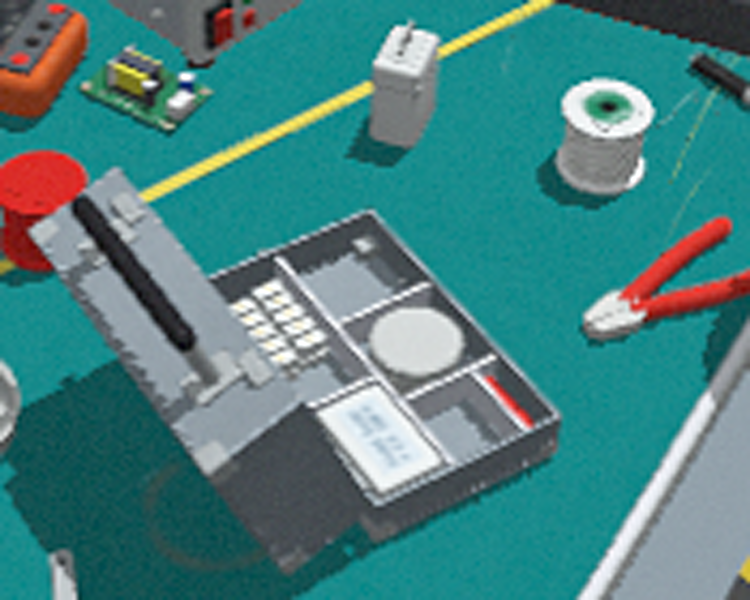

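Crops show: adapter (prongs up) at top px (379,207), its long side about along world -y; white reel at top px (392,266). Case front edge runs from top px (326,226) to (285,302); square pocket at about (305,233), rectangular pocket at (272,280) beside the red slot; hinge side to the upper left, handle bar from (227,187) to (200,236). Next I fit the poses in both views.

```bash
cat > fit.py <<'E'
from h import *
from scipy.optimize import least_squares, minimize
np.set_printoptions(precision=4,suppress=True)
fs={n:env.grab_frame(n) for n in ['top','scene']}
def T(p,L):  # p=x,y,yaw ; L local pts
    c,s=np.cos(p[2]),np.sin(p[2]); L=np.atleast_2d(L)
    return np.c_[p[0]+c*L[:,0]-s*L[:,1],p[1]+s*L[:,0]+c*L[:,1],L[:,2]]
def hullmask(f,P):
    m=np.zeros((1680,2240),np.uint8); h=cv2.convexHull((proj(f,P)*4+1.5).astype(np.float32))
    cv2.fillConvexPoly(m,np.round(h).astype(np.int32),1); return cv2.resize(m.astype(np.float32),(560,420),interpolation=cv2.INTER_AREA)
def fit(masks,L,p0,yaw=True):
    def cost(q):
        p=[q[0]/100,q[1]/100,q[2] if yaw else 0]; c=0
        for n,m in masks.items():
            h=hullmask(fs[n],T(p,L)); c+=1-np.minimum(h,m).sum()/np.maximum(h,m).sum()
        return c
    best=None
    for y in (np.arange(0,np.pi,np.pi/8) if yaw else [0]):
        q0=[p0[0]*100,p0[1]*100,y]
        d=[[q0[0]+.5,q0[1],y],[q0[0],q0[1]+.5,y],[q0[0],q0[1],y+.15]]
        r=minimize(cost,q0,method='Nelder-Mead',options=dict(initial_simplex=[q0]+d,maxiter=120,xatol=1e-3,fatol=1e-4))
        if best is None or r.fun<best.fun: best=r
    return np.array([best.x[0]/100,best.x[1]/100,best.x[2]]),best.fun
def mask(n,t,xy):
    b=[d for d in env.trace(fs[n],t)]
    q=proj(fs[n],[*xy,.045])[0]
    b=[d for d in b if d['mask'][int(q[1]),int(q[0])]]
    print(n,t,[ (round(d['score'],2),int(d['mask'].sum())) for d in b]); return b[0]['mask'].astype(np.float32)
a=np.linspace(0,2*np.pi,40)
cyl=np.vstack([np.c_[.027*np.cos(a),.027*np.sin(a),0*a+z] for z in (0,.046)])
box=np.array([[x,y,z] for x in(-.013,.017) for y in(-.022,.022) for z in(0,.062)])
box=np.vstack([box,[[-.0,-.006,.077],[.0,.006,.077]]])
for t,L,p0 in [('spool',cyl,(.444,.03)),('adapter',box,(.558,.062))]:
    ms={n:mask(n,t,p0) for n in fs}
    for sub in (['top'],['scene'],['top','scene']):
        print(t,sub,*fit({n:ms[n] for n in sub},L,p0,t!='spool'))
# case
S3=lambda u,v:(u/3.2+180-.34,v/3.2+160-.34)
S4=lambda u,v:(u/4.2857+215-.38,v/4.2857+165-.38)
co={'top':[S3(467,210),S3(335,455)],'scene':[S4(372,212),S4(560,414)]}
L=np.array([[-.057,-.091,.034],[-.057,.091,.034]])
def res(p,ns): return np.concatenate([(proj(fs[n],T(p,L))-co[n]).ravel() for n in ns])
for ns in (['top'],['scene'],['top','scene']):
    r=least_squares(res,[.5,.3,1.1],args=(ns,)); print('case',ns,r.x,r.fun)
p=r.x
np.save('case.npy',p)
def hp(th,y): return [.057-.1495*np.cos(th)+.028*np.sin(th),y,.034+.1495*np.sin(th)+.028*np.cos(th)]
print('handle',T(p,hp(1.95,0)))
out=[]
for n,(u0,v0,u1,v1) in {'top':(185,165,345,320),'scene':(215,190,375,305)}.items():
    im=cv2.resize(fs[n]['image'],None,fx=5,fy=5,interpolation=cv2.INTER_CUBIC)
    def line(A,B,c):
        q=proj(fs[n],T(p,[A,B]))*5+2; cv2.line(im,*[tuple(int(v) for v in x) for x in q],c,1,cv2.LINE_AA)
    def rect(x0,x1,y0,y1,z,c):
        P=[[x0,y0,z],[x1,y0,z],[x1,y1,z],[x0,y1,z]]
        for i in range(4): line(P[i],P[(i+1)%4],c)
    rect(-.057,.057,-.091,.091,.034,(0,255,255))
    rect(-.0555,.0045,-.0895,-.0295,.030,(0,255,0))
    rect(-.0375,.0045,.0385,.0895,.030,(255,0,255))
    line(hp(1.95,-.05),hp(1.95,.05),(0,0,255))
    im=im[v0*5:v1*5,u0*5:u1*5]; out.append(im)
cv2.imwrite('pics/ov_top.png',out[0][:600]); cv2.imwrite('pics/ov_scene.png',out[1])
print(out[0].shape,out[1].shape)
E
python3 fit.py
```

```text
top spool [(0.83, 632)]
scene spool [(0.85, 477)]
spool ['top'] [0.4432 0.0211 0.073 ] 0.05645012855529785
spool ['scene'] [0.4452 0.0197 0.1406] 0.08560776710510254
spool ['top', 'scene'] [0.4438 0.0214 0.1486] 0.15649425983428955
top adapter [(0.95, 386)]
scene adapter [(0.82, 354)]
adapter ['top'] [0.5651 0.0514 3.3725] 0.1311267614364624
adapter ['scene'] [0.5641 0.0507 0.2582] 0.15037935972213745
adapter ['top', 'scene'] [0.5626 0.0511 0.2477] 0.3047521114349365
case ['top'] [0.4734 0.2502 1.0893] [ 0.283  -0.5215 -0.276   0.4966]
case ['scene'] [0.4733 0.2505 1.0909] [-0.3758 -0.8962  0.3439  0.7014]
case ['top', 'scene'] [0.4734 0.2503 1.0899] [ 0.2227 -0.5401 -0.2908  0.5031 -0.3133 -0.9529  0.3387  0.6648]
handle [[0.5374 0.3729 0.1625]]
(775, 800, 3) (575, 800, 3)
```

View pics/ov_top.png

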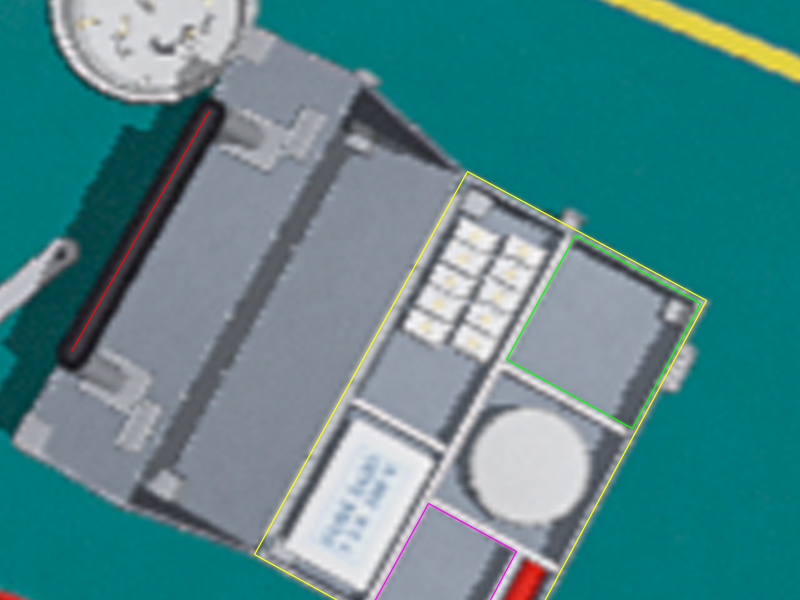

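View pics/ov_scene.png

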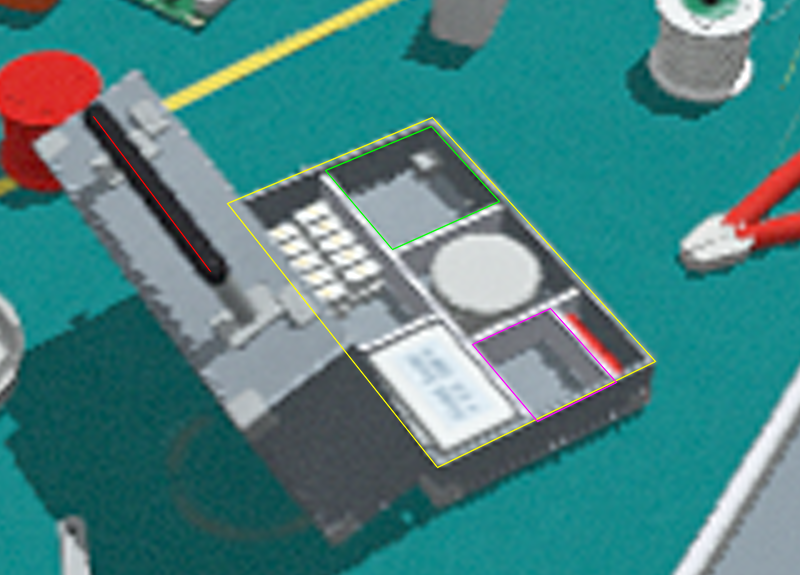

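The overlay fits: the tray outline (yellow), square pocket (green), rectangular pocket (magenta) and bar (red) coincide with the picture in both views. Next I pick and place the reel, and crop the adapter to see which side its bump is on.

```bash
cat >> h.py <<'E'
c=np.load('case.npy'); YAW=np.degrees(c[2])
def C(x,y,z): return [c[0]+np.cos(c[2])*x-np.sin(c[2])*y, c[1]+np.sin(c[2])*x+np.cos(c[2])*y, z]
def S(m=''):
    s=env.read_state(); print(m,'t%.1f'%s['clock'],'p',np.round(s['position'],4),'F',np.round(s['force'],1),'op %.3f'%s['opening'],'ff %.1f'%s['finger_force'],'j6 %.0f'%s['joint_positions'][5]); return s
E
cat > spool.py <<'E'
from h import *
f=env.grab_frame('scene'); g=env.grab_frame('top')
ys=[YAW-180,YAW]
for y in ys:
    print(y,[None if (q:=env.inverse_kinematics(P,[180,0,y])) is None else np.round(q) for P in ([.444,.0212,.15],C(-.0255,-.0595,.15))])
y=min((y for y in ys if env.inverse_kinematics(C(-.0255,-.0595,.15),[180,0,y]) is not None),key=lambda y:abs(env.inverse_kinematics(C(-.0255,-.0595,.15),[180,0,y])[5]))
o=[180,0,y]
env.goto([.444,.0212,.13],o)
env.move_straight([.444,.0212,.030],rate=.1)
S('at'); env.gripper_to(.3,35); S('grip')
env.move_straight([.444,.0212,.12],rate=.1); s=S('lift')
a=cv2.resize(f['image'][160:210,280:340],None,fx=8,fy=8,interpolation=cv2.INTER_CUBIC)
b=cv2.resize(g['image'][185:235,350:410],None,fx=8,fy=8,interpolation=cv2.INTER_CUBIC)[:,:320+0]
b=cv2.resize(g['image'][185:235,358:398],None,fx=8,fy=8,interpolation=cv2.INTER_CUBIC)
cv2.imwrite('pics/adp.png',np.hstack([a[:, :480],b]))
E
python3 spool.py
```

```text
-117.55473239386868 [array([ 24.,   7., -28.,   0., -55., -51.]), array([ 38.,  17., -14.,   0., -58., -66.])]
62.44526760613133 [array([ 24.,   7., -28.,   0., -55., 129.]), array([ 38.,  17., -14.,   0., -58., 114.])]
at t5.0 p [0.4445 0.0213 0.0305] F [-0.  -0.7 -0.2] op 0.995 ff 0.0 j6 -51
grip t6.2 p [0.444  0.0212 0.03  ] F [-0.6  0.   0.1] op 0.303 ff 0.0 j6 -51
lift t7.3 p [0.4435 0.021  0.1194] F [ 0.1  0.2 -0.7] op 0.300 ff 0.0 j6 -51
```

View pics/adp.png

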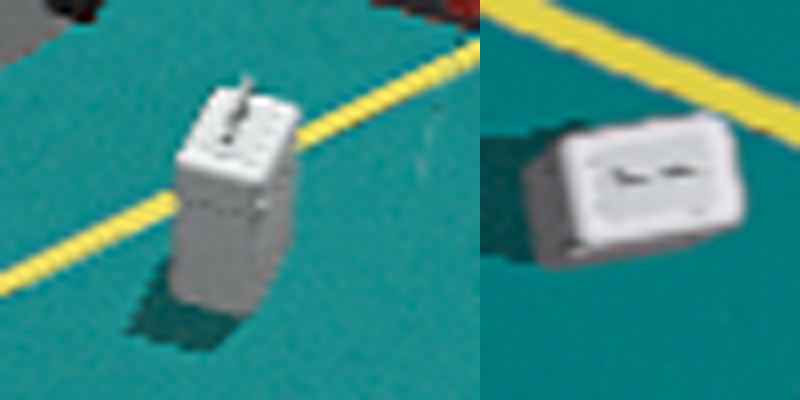

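Adapter crop: a small bright nub on the long face toward the robot (left panel ~(262,200)), so its -x side faces the robot (yaw ≈ 0.25 rad). But the reel grip closed on nothing, so I look.

Run:
```python
from h import *
f=env.grab_frame('scene'); g=env.grab_frame('top')
for F in (f,g):
    for d in env.search_frame(F,'spool'): print(d['score'],d['xyz'])
a=cv2.resize(f['image'][110:250,270:450],(514,400),interpolation=cv2.INTER_CUBIC)
b=cv2.resize(g['image'][200:340,340:440],(286,400),interpolation=cv2.INTER_CUBIC)
cv2.imwrite('pics/miss.png',np.hstack([a,b]))
S()
```

```text
0.94 [0.3708, 0.466, 0.0471]
0.83 [0.6928, 0.2567, 0.045]
0.68 [0.4417, 0.0354, 0.0374]
0.5 [0.5163, 0.3809, 0.1626]
0.27 [0.5142, 0.4662, 0.006]
0.94 [0.689, 0.2482, 0.0482]
0.78 [0.3762, 0.4525, 0.0459]
0.77 [0.454, 0.0349, 0.0455]
0.61 [0.4973, 0.3051, 0.0309]
 t7.5 p [0.4437 0.0211 0.1194] F [-0.5 -0.1 -0.5] op 0.303 ff 0.0 j6 -51
```

View pics/miss.png

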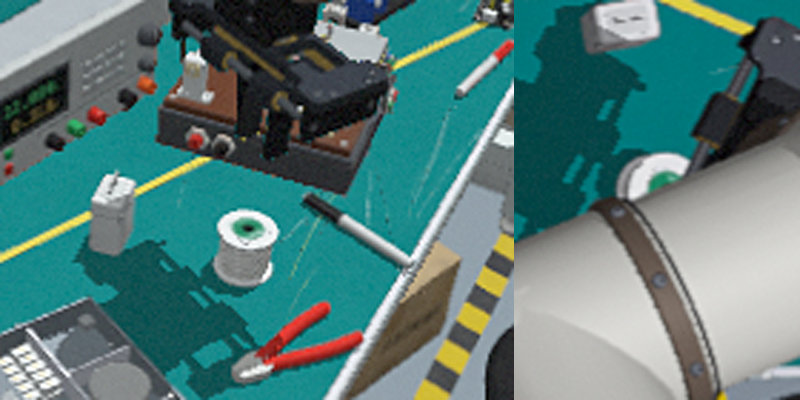

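Run:
```python
from h import *
f=env.grab_frame('scene'); 
s=S(); Rt=rot(s['tool_rot']); p=s['position']
im=f['image'].copy()
im=cv2.resize(im[60:260,250:450],(800,800),interpolation=cv2.INTER_CUBIC)
def pt(P,c):
    q=(proj(f,P)[0]-[250,60])*4+1.5; cv2.circle(im,tuple(int(v) for v in q),3,c,-1); print(np.round(q),c)
for d,c in [(-.0131,(255,0,255)),(.0131,(255,0,255)),(0,(0,255,0))]: pt(p+Rt@[0,d,0],c)
pt(p+Rt@[0,0,-.07],(255,255,0))
a=np.linspace(0,6.28,24)
for t in a:
    pt([.444+.027*np.cos(t),.0212+.027*np.sin(t),.046],(0,0,255)) if True else 0
cv2.imwrite('pics/dbg.png',im[200:800])
```

```text
t7.5 p [0.4437 0.0211 0.1195] F [ 0.3  0.6 -0.3] op 0.299 ff 0.0 j6 -51
[428. 419.] (255, 0, 255)
[454. 442.] (255, 0, 255)
[441. 431.] (0, 255, 0)
[454. 336.] (255, 255, 0)
[389. 508.] (0, 0, 255)
[385. 514.] (0, 0, 255)
[385. 522.] (0, 0, 255)
[388. 529.] (0, 0, 255)
[393. 536.] (0, 0, 255)
[402. 542.] (0, 0, 255)
[412. 547.] (0, 0, 255)
[423. 550.] (0, 0, 255)
[435. 550.] (0, 0, 255)
[446. 549.] (0, 0, 255)
[456. 545.] (0, 0, 255)
[463. 540.] (0, 0, 255)
[468. 533.] (0, 0, 255)
[470. 526.] (0, 0, 255)
[468. 519.] (0, 0, 255)
[464. 511.] (0, 0, 255)
[457. 505.] (0, 0, 255)
[447. 500.] (0, 0, 255)
[437. 497.] (0, 0, 255)
[425. 495.] (0, 0, 255)
[414. 495.] (0, 0, 255)
[404. 498.] (0, 0, 255)
[395. 502.] (0, 0, 255)
[389. 508.] (0, 0, 255)
```

View pics/dbg.png

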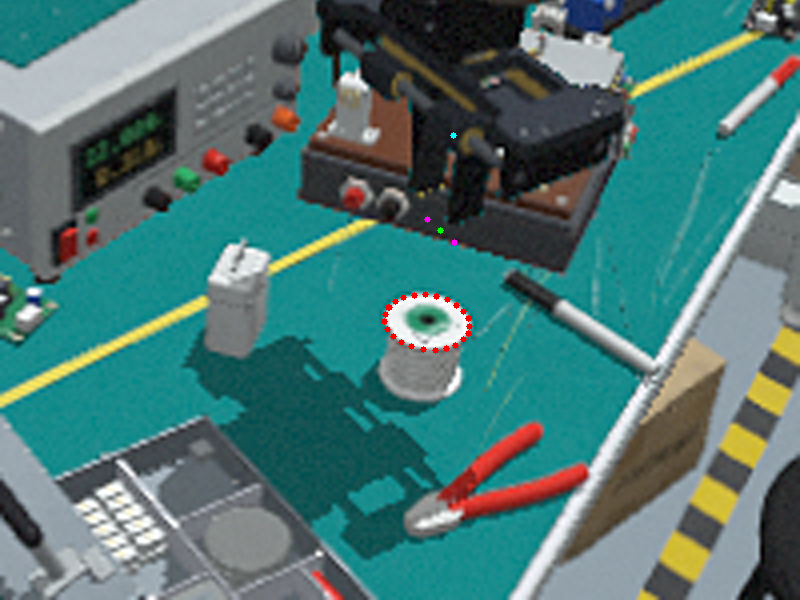

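Reel position is right (red ring on its rim, dbg (428,322)), but the finger tips show about 19 mm above the projected TCP, at (425,190) and (462,222). I probe the bare bench to get the true tip height for several openings.

Run:
```python
from h import *
o=[180,0,YAW-180]; P=[.52,.14]   # bare bench between adapter and case/spool
for op in (.62,.14):
    env.gripper_to(op)
    if op==.62: env.goto([*P,.06],o)
    z=.035 if op==.62 else .05
    env.move_straight([*P,z],rate=.15)
    hit=env.move_straight([*P,-.03 if op==.62 else .002],rate=.05,force_limit=6)
    S(f'{op} {hit}')
    env.move_straight([*P,.05],rate=.15)
```

```text
0.62 True t10.3 p [ 0.5197  0.1398 -0.0216] F [-0.7  1.   5.5] op 0.618 ff 2.7 j6 -60
0.14 False t13.2 p [0.5203 0.1401 0.0023] F [-0.4  0.5  0.1] op 0.140 ff 0.0 j6 -60
```

Run:
```python
from h import *
P=[.52,.14]
env.move_straight([*P,-.002],rate=.15)
hit=env.move_straight([*P,-.03],rate=.03,force_limit=5)
S(f'{hit}')
env.move_straight([*P,.03],rate=.15)
```

```text
True t14.9 p [ 0.52    0.14   -0.0217] F [-1.5 -0.3  4.2] op 0.144 ff 2.4 j6 -60
```

The offset is constant: the real tips sit 21 mm above the reported TCP. I correct all heights by that amount.

```bash
echo "OFF=.021" >> h.py
cat > spool2.py <<'E'
from h import *
o=[180,0,YAW-180]; X=[.4438,.0212]
env.gripper_to(1.0)
env.goto([*X,.06],o)
env.move_straight([*X,.0305-OFF],rate=.1,force_limit=10)
S('at'); env.gripper_to(0,35); s=S('grip')
if s['finger_force']<5 or s['opening']<.5: raise SystemExit
env.move_straight([*X,.10],rate=.12); s=S('lift')
if s['finger_force']<5 or s['opening']<.5: raise SystemExit
Q=C(-.0255,-.0595,.09-OFF); env.goto(Q,o); S('over')
Q[2]=.056-OFF; env.move_straight(Q,rate=.1)
Q[2]=.035-OFF; print('hit',env.move_straight(Q,rate=.03,force_limit=4)); S('down')
E
python3 spool2.py
```

```text
at t18.1 p [0.4444 0.0217 0.0095] F [-0.6  0.6 -0.4] op 0.998 ff 0.0 j6 -51
grip t18.7 p [0.4444 0.0213 0.0098] F [ 1.  -1.2  1.6] op 0.611 ff 35.0 j6 -51
lift t19.6 p [0.4427 0.0209 0.099 ] F [ 1.4  0.6 -3.1] op 0.609 ff 35.0 j6 -51
over t20.4 p [0.5136 0.2001 0.0678] F [-0.  -0.4 -3.1] op 0.612 ff 35.0 j6 -66
hit True
down t21.5 p [0.514  0.1999 0.0168] F [-0.1 -0.7  4.3] op 0.612 ff 35.0 j6 -66
```

```bash
cat > adp.py <<'E'
from h import *
o=[180,0,np.degrees(.248)-180]; o2=[180,0,YAW-180]; X=[.5645,.0513]
p=env.read_state()['position']
env.gripper_to(.8); env.dwell(.1); S('rel')
env.move_straight([p[0],p[1],.06],rate=.12)
env.gripper_to(.9)
env.goto([*X,.075],o)
print(env.move_straight([*X,.037-OFF],rate=.12,force_limit=10))
S('at'); env.gripper_to(0,25); s=S('grip')
if s['finger_force']<5 or s['opening']<.4: raise SystemExit
env.move_straight([*X,.09],rate=.12); s=S('lift')
if s['finger_force']<5 or s['opening']<.4: raise SystemExit
Q=C(-.0155,.064,.085); env.goto(Q,o2); S('over')
Q[2]=.060-OFF; env.move_straight(Q,rate=.1)
Q[2]=.041-OFF; print('hit',env.move_straight(Q,rate=.03,force_limit=4)); S('down')
E
python3 adp.py
```

```text
rel t22.2 p [0.5127 0.1991 0.0155] F [0.1 0.6 1.2] op 0.800 ff 0.0 j6 -66
False
at t24.6 p [0.5649 0.0521 0.0163] F [ 0.5 -0.2  0.9] op 0.896 ff 0.0 j6 -97
grip t25.3 p [0.5646 0.0512 0.0162] F [-0.4  0.2  1.2] op 0.508 ff 24.5 j6 -97
lift t26.0 p [0.5637 0.0512 0.0892] F [-0.1 -0.3 -1.2] op 0.509 ff 24.5 j6 -97
over t27.1 p [0.4098 0.2658 0.0848] F [-0.2 -0.4 -1.9] op 0.508 ff 24.5 j6 -80
hit True
down t28.2 p [0.4095 0.2661 0.0231] F [ 0.6 -0.6  2.6] op 0.509 ff 24.6 j6 -80
```

```bash
cat >> h.py <<'E'
GB=.035
def hpose(th,yflip,extra=0.,dy=0.):
    al=th-np.pi/2
    bar=np.array(C(.057-.1495*np.cos(th)+.028*np.sin(th),dy,.034+.1495*np.sin(th)+.028*np.cos(th)))
    axis=np.array([-np.sin(c[2]),np.cos(c[2]),0])
    M=R.from_rotvec(axis*al)*R.from_euler('xyz',[180,0,YAW+90-(180 if yflip else 0)],degrees=True)
    d=M.as_matrix()[:,2]
    return (bar+d*(GB-extra)).tolist(), M.as_euler('xyz',degrees=True).tolist()
E
python3 - <<'E'
from h import *
p=env.read_state()['position']
env.gripper_to(.75); env.dwell(.1); S('rel')
env.move_straight([p[0],p[1],.13],rate=.2)
for fl in (0,1):
    for th,e in [(1.95,.09),(1.95,0),(1.7,0),(1.5,0),(1.3,0),(1.07,0)]:
        P,o=hpose(th,fl,e); q=env.inverse_kinematics(P,o); print(fl,th,np.round(P,3),np.round(o),None if q is None else np.round(q))
E
```

```text
rel t29.0 p [0.4089 0.2656 0.0228] F [-0.3  0.  -0. ] op 0.750 ff 0.0 j6 -80
0 1.95 [0.547 0.391 0.214] [-158.    0.  152.] [  51.   39.   26.    4.  -98. -169.]
0 1.95 [0.531 0.361 0.13 ] [-158.    0.  152.] [  51.   38.   13.    4.  -86. -170.]
0 1.7 [0.519 0.338 0.144] [-173.    0.  152.] [  49.   28.   -0.    2.  -70. -167.]
0 1.5 [0.509 0.318 0.15 ] [176.   0. 152.] [  47.   20.  -10.   -1.  -56. -164.]
0 1.3 [0.498 0.298 0.152] [164.   0. 152.] [  44.   14.  -18.   -7.  -43. -157.]
0 1.07 [0.486 0.274 0.148] [151.   0. 152.] [  38.    9.  -24.  -22.  -32. -139.]
1 1.95 [0.547 0.391 0.214] [158.   0. -28.] [ 51.  39.  26.   4. -98.  11.]
1 1.95 [0.531 0.361 0.13 ] [158.   0. -28.] [ 51.  38.  13.   4. -86.  10.]
1 1.7 [0.519 0.338 0.144] [173.   0. -28.] [ 49.  28.  -0.   2. -70.  13.]
1 1.5 [0.509 0.318 0.15 ] [-176.    0.  -28.] [ 47.  20. -10.  -1. -56.  16.]
1 1.3 [0.498 0.298 0.152] [-164.    0.  -28.] [ 44.  14. -18.  -7. -43.  23.]
1 1.07 [0.486 0.274 0.148] [-151.    0.  -28.] [ 38.   9. -24. -22. -32.  41.]
```

Run:
```python
from h import *
p=env.read_state()['position']
env.move_straight([p[0],p[1],.24],rate=.3)
P,o=hpose(1.95,1,.10); P[2]+=.02
env.goto(P,o); env.gripper_to(.5); S('pre')
f=env.grab_frame('scene'); g=env.grab_frame('top')
print('expect spool',np.round(C(-.0255,-.0595,.053),3),'adapter',np.round(C(-.0155,.064,.05),3))
for F in (f,g):
    for t in ('spool','adapter','case_handle'):
        for d in env.search_frame(F,t)[:3]: print(t,round(d['score'],2),np.round(d['xyz'],3))
a=cv2.resize(f['image'][150:300,215:375],(427,400),interpolation=cv2.INTER_CUBIC)
b=cv2.resize(g['image'][165:315,200:340],(373,400),interpolation=cv2.INTER_CUBIC)
cv2.imwrite('pics/chk.png',np.hstack([a,b]))
```

```text
pre t32.3 p [0.5485 0.3942 0.2429] F [-0.1  1.1 -0.5] op 0.498 ff 0.0 j6 11
expect spool [0.514 0.2   0.053] adapter [0.409 0.266 0.05 ]
spool 0.9 [0.514 0.209 0.053]
spool 0.61 [0.692 0.258 0.043]
spool 0.59 [0.372 0.465 0.044]
adapter 0.68 [0.405 0.277 0.061]
case_handle 0.79 [0.517 0.383 0.163]
spool 0.9 [0.376 0.449 0.044]
spool 0.84 [0.508 0.202 0.053]
spool 0.66 [0.69  0.249 0.051]
adapter 0.72 [0.414 0.266 0.067]
case_handle 0.87 [0.535 0.367 0.162]
```

View pics/chk.png

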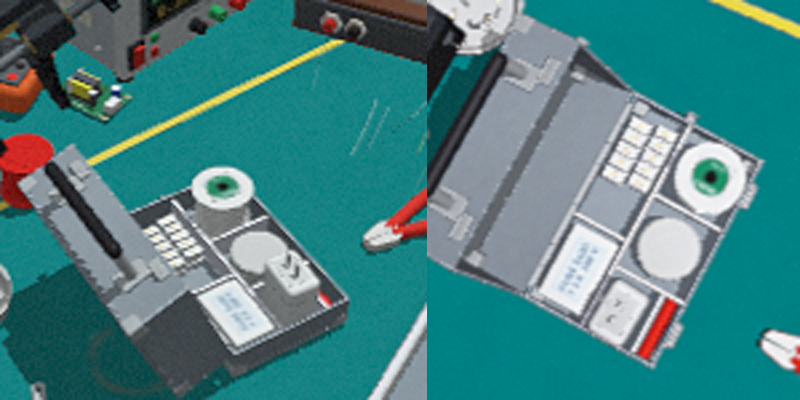

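Both are seated: reel upright in the square pocket (right panel (712,178)), adapter prongs up in the rectangular pocket (615,310). With no view budget left, I check the tilted tool by sampling the frame in the plane of the fingers.

Run:
```python
from h import *
s=S(); Rt=rot(s['tool_rot']); p=s['position']; print(s['tool_rot'])
for n in ('scene','top'):
    f=env.grab_frame(n); b=cv2.imread(f'pics/{n}0.png')
    d=np.abs(f['image'].astype(int)-b).sum(2).astype(np.float32)
    print(n,'rows: mm behind TCP; cols tool y -60..60 step 4')
    for k in range(-12,64,5):
        P=np.array([p+Rt@[0,y/1000,-k/1000] for y in range(-60,61,4)])
        q=proj(f,P).astype(np.float32)
        v=cv2.remap(d,q[:,:1],q[:,1:],cv2.INTER_LINEAR)[:,0]
        print('%4d'%k,''.join('#' if x>90 else '+' if x>50 else '.' for x in v))
```

```text
t32.7 p [0.5485 0.3942 0.2429] F [ 0.2 -0.3  0.7] op 0.497 ff 0.0 j6 11
[ 1.58271116e+02 -1.54216927e-04 -2.75538117e+01]
scene rows: mm behind TCP; cols tool y -60..60 step 4
 -12 ...............................
  -7 ...............................
  -2 ...............................
   3 ...............................
   8 ...............................
  13 .......###...........##........
  18 .......###...........##........
  23 .......+##...........##........
  28 .......+##...........##+.......
  33 .......###..........+##+.......
  38 .......###..........####.......
  43 .......###...........###.......
  48 ......+###..........+###.......
  53 ......####...........####......
  58 ......####..........+####......
  63 .#########...........#########.
top rows: mm behind TCP; cols tool y -60..60 step 4
 -12 ##################+............
  -7 ###################............
  -2 ####################...........
   3 #####################..........
   8 ######################.........
  13 #######################........
  18 ########################.......
  23 #########################......
  28 #########################+.....
  33 ##########################+....
  38 ###########################....
  43 ############################...
  48 #############################..
  53 ##############################.
  58 ###############################
  63 ###############################
```

Fingers are symmetric about the tool axis even when tilted, so the offset is along the tool. Next I grasp the handle.

Run:
```python
from h import *
P,o=hpose(1.95,1,.05); env.move_straight(P,rate=.15)
P,o=hpose(1.95,1,0); print('hit',env.move_straight(P,rate=.06,force_limit=8)); S('in')
env.gripper_to(0,5); S('soft')
env.dwell(.2); S('soft2')
```

```text
hit False
in t34.4 p [0.5317 0.3617 0.1304] F [ 0.7 -0.2  0.1] op 0.500 ff 0.0 j6 10
soft t35.0 p [0.5306 0.36   0.1307] F [-2.9 -4.1  3.4] op 0.134 ff 5.0 j6 10
soft2 t35.2 p [0.5306 0.36   0.1306] F [-2.7 -4.1  3.7] op 0.134 ff 5.0 j6 10
```

```bash
cat >> h.py <<'E'
def theta():
    s=env.read_state(); bar=s['position']-rot(s['tool_rot'])[:,2]*GB
    h=np.array(C(.057,0,.034)); v=bar-h; x=v[:2]@[np.cos(c[2]),np.sin(c[2])]; z=v[2]
    return np.arctan2(z,-x)-np.arctan2(.028,.1495), np.hypot(x,z)
E
python3 - <<'E'
from h import *
env.gripper_to(0,25); S('grip')
for th in np.linspace(1.95,1.07,10)[1:]:
    P,o=hpose(th,1); env.move_straight(P,o,rate=.05)
    s=S('%.2f'%th); print(np.round(theta(),4))
    if np.linalg.norm(s['force'])>25 or s['finger_force']<5: print('stop'); break
E
```

```text
grip t35.5 p [0.5306 0.36   0.1307] F [-3.1 -3.9  4. ] op 0.127 ff 25.0 j6 10
1.85 t35.8 p [0.5271 0.3531 0.1358] F [ 0.5  0.2 -2.3] op 0.126 ff 25.0 j6 11
[1.8548 0.1519]
1.75 t36.2 p [0.5224 0.3441 0.1412] F [ 0.9 -0.  -2.2] op 0.127 ff 25.0 j6 12
[1.7576 0.152 ]
1.66 t36.6 p [0.5175 0.3346 0.1456] F [ 1.6  0.2 -1.9] op 0.126 ff 25.0 j6 13
[1.6601 0.1522]
1.56 t37.0 p [0.5125 0.3249 0.149 ] F [ 1.   0.3 -0.3] op 0.132 ff 25.0 j6 15
[1.5631 0.1524]
1.46 t37.4 p [0.5074 0.3149 0.1512] F [0.6 0.8 0.9] op 0.129 ff 25.0 j6 17
[1.4659 0.1525]
1.36 t37.8 p [0.5021 0.3048 0.1524] F [0.1 0.1 1.4] op 0.131 ff 25.0 j6 20
[1.3691 0.1526]
1.27 t38.1 p [0.4969 0.2947 0.1524] F [ 0.2 -0.3  4.3] op 0.130 ff 25.0 j6 25
[1.2723 0.1528]
1.17 t38.5 p [0.4917 0.2846 0.1514] F [-0.3  0.5  6.7] op 0.125 ff 25.0 j6 31
[1.1759 0.1529]
1.07 t38.9 p [0.4865 0.2745 0.1492] F [-2.6 -2.9  7.6] op 0.129 ff 25.0 j6 41
[1.0786 0.153 ]
```

Run:
```python
from h import *
env.dwell(1.0); S(); print(theta())
f=env.grab_frame('scene'); g=env.grab_frame('top')
b=np.array(C(.057-.1495*np.cos(1.07)+.028*np.sin(1.07),0,.034+.1495*np.sin(1.07)+.028*np.cos(1.07))); print('bar',b)
for F in (f,g):
    print('expected spool/adapter origins',np.round(C(-.0255,-.0595,.007),3),np.round(C(-.0155,.064,.007),3))
    for t in ('case_handle','spool','adapter'):
        for d in env.search_frame(F,t)[:2]: print(t,round(d['score'],2),np.round(d['xyz'],3))
# bar ends: fit lid angle from the dark bar mask
from scipy.optimize import minimize_scalar
for F in (f,g):
    for d in env.trace(F,'case_handle')[:1]:
        m=d['mask']
        def sc(th):
            P=[C(.057-.1495*np.cos(th)+.028*np.sin(th),y,.034+.1495*np.sin(th)+.028*np.cos(th)) for y in (-.046,.046)]
            h=np.zeros(m.shape,np.uint8); q=proj(F,P); cv2.line(h,*[tuple(int(round(v)) for v in x) for x in q],1,5)
            return (m&(h>0)).sum()
        ths=np.arange(.9,1.3,.02); v=[sc(t) for t in ths]; print(round(d['score'],2),m.sum(),dict(zip(np.round(ths,2),v)))
```

```text
t39.9 p [0.4868 0.2752 0.1494] F [-2.1 -2.4  7.7] op 0.122 ff 25.0 j6 41
(np.float64(1.0834178150323381), np.float64(0.15300401010922543))
bar [0.47788314 0.25893855 0.17858495]
expected spool/adapter origins [0.514 0.2   0.007] [0.409 0.266 0.007]
case_handle 0.94 [0.462 0.274 0.173]
spool 0.73 [0.686 0.255 0.037]
spool 0.7 [0.372 0.466 0.048]
adapter 0.67 [0.399 0.28  0.065]
expected spool/adapter origins [0.514 0.2   0.007] [0.409 0.266 0.007]
case_handle 0.65 [0.445 0.278 0.154]
spool 0.94 [0.687 0.252 0.049]
spool 0.66 [0.526 0.194 0.055]
adapter 0.56 [0.41  0.264 0.068]
adapter 0.32 [0.49  0.306 0.142]
0.73 366 {np.float64(0.9): np.int64(0), np.float64(0.92): np.int64(0), np.float64(0.94): np.int64(0), np.float64(0.96): np.int64(12), np.float64(0.98): np.int64(27), np.float64(1.0): np.int64(46), np.float64(1.02): np.int64(65), np.float64(1.04): np.int64(97), np.float64(1.06): np.int64(121), np.float64(1.08): np.int64(153), np.float64(1.1): np.int64(157), np.float64(1.12): np.int64(146), np.float64(1.14): np.int64(117), np.float64(1.16): np.int64(97), np.float64(1.18): np.int64(60), np.float64(1.2): np.int64(44), np.float64(1.22): np.int64(34), np.float64(1.24): np.int64(36), np.float64(1.26): np.int64(41), np.float64(1.28): np.int64(47)}
0.89 258 {np.float64(0.9): np.int64(0), np.float64(0.92): np.int64(0), np.float64(0.94): np.int64(0), np.float64(0.96): np.int64(0), np.float64(0.98): np.int64(0), np.float64(1.0): np.int64(0), np.float64(1.02): np.int64(0), np.float64(1.04): np.int64(7), np.float64(1.06): np.int64(21), np.float64(1.08): np.int64(33), np.float64(1.1): np.int64(48), np.float64(1.12): np.int64(57), np.float64(1.14): np.int64(54), np.float64(1.16): np.int64(56), np.float64(1.18): np.int64(59), np.float64(1.2): np.int64(58), np.float64(1.22): np.int64(52), np.float64(1.24): np.int64(39), np.float64(1.26): np.int64(24), np.float64(1.28): np.int64(4)}
```

Kinematics give about 1.083 and the scene mask about 1.09, both inside the window. I nudge 0.02 rad forward to centre it, settle and hand in.

Run:
```python
from h import *
P,o=hpose(1.05,1); env.move_straight(P,o,rate=.02); env.dwell(1.0); S(); print(theta())
env.dwell(.3); print(theta(), np.abs(env.read_state()['qvel']).max())
print(env.close_job())
```

```text
t41.7 p [0.4858 0.2732 0.1488] F [-2.4 -2.   9.4] op 0.129 ff 25.0 j6 43
(np.float64(1.0636157333032863), np.float64(0.1530165348549263))
(np.float64(1.0638482820222879), np.float64(0.1530482042917284)) 0.15723943185102557
the job is handed in; nothing more can be done
None
```

I handed the job in at about 42 s: the reel and adapter are fully down in their pockets and let go, and the gripper is holding the lid still by its handle at about 1.064 rad (my estimate from the arm's pose; balance is 1.07). The hand-in returned no verdict.

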